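Tighten the flow cell with its ratchet lever

TASK

The electrolysis flow cell whose ratchet lever has the orange knob needs its clamping screw tightened: swing that lever back anticlockwise (seen from above), where it runs loose and the screw stays, then drive it clockwise, where it grips, until the red pointer on the screw points into the green mark, no farther, for the screw cannot be turned back. Let go of the lever, and leave the lever of the other cell, the one with the blue knob, alone.

Things in the scene. Friction and masses are not known exactly. Their poses are not given: they have to be found in the camera images.
- cell: the flow cell to tighten, fixed: a stack of aluminium, black, orange, copper and white plates, 150 x 150 mm, 60 mm high, white round dial on top. Origin: centre of its underside; the upright axis of screw and lever passes through it. Its -x side (the lever's side) faces the robot within 15 degrees; the green mark, 23 mm wide, is 58 mm from the axis on its +x side.
- knob (a point): centre of the upright round orange knob on the end of the ratchet lever: 24 mm diameter, from 86 to 134 mm above the bench, 105 mm from the axis. It stands on the flat steel lever (18 mm wide, top at 86 mm); the hub at the axis rises to 96 mm. A few N at the knob move it either way.
- lever (a joint): angle of the orange-knobbed lever, rad: 0 with the knob straight out along the cell's -x axis, growing clockwise seen from above (towards the cell's +y side), stops at -1.0 and 1.0. It starts near the 1.0 stop and stays where it is left. Anticlockwise its sprung pawl clicks over the screw's 18 pins.
- screw (a joint): clamping screw's angle, rad: 0 with the red pointer amid the green mark (cell's +x), growing clockwise from above; within 0.2 of 0 it is in the mark. Starts between -0.95 and -0.65, held by friction. It stays (creeps back 0.1 at most) when the lever goes anticlockwise; clockwise the pawl catches a pin after up to 0.35 rad idle, then the screw turns with the lever one to one.
- spare_knob (a point): centre of the upright round blue knob, same sizes, on the lever of the other, identical cell, which is tight already: leave this lever where it is. The two cells stand left and right, either way round, 0.36 to 0.48 m apart.

How it is judged:
By the outcome, as a careful person would: the job done as asked, in the order asked, and still so for the second after the job is handed in, with the robot touching nothing.
It also fails if it takes over 42 s, if anything falls off the work surface, if the arm or the gripper's body presses on something with over 40 N, if the wrist force passes 120 N, or if a joint passes its speed limit or range.

ROBOT

A 6-joint arm with a two-finger parallel gripper is mounted at the origin on the work surface. World frame = base frame: x ahead of the robot, y to its left, z up, the work surface at z = 0. Lengths are in m, angles in degrees, forces in N, time in s.
With the tool pointing down it reaches from about 0.375 to 0.9 m from the base axis. Payload 3.1 kg.
Tool frame: the origin (TCP) lies between the finger pads; the fingertips stand 11 mm ahead of it and the grasp point (between the pads) lies 8 mm behind it; z points along the fingers, y is the line along which they close (so a half turn about z gives the same grasp; the last joint's range is limited). The gripper opens to 87 mm and grips with 3 to 60 N. Pads are 19 mm wide; open, the fingers measure 117 mm over their backs; the gripper's body (75 mm by 190 mm) begins 51 mm behind the grasp point.
Start: joints at [-75.315, 30.224, 82.088, -0, 67.689, -10.227], TCP at [0.263, -0.567, 0.234] pointing down, gripper open.
Joint ranges: [-176.69, 176.69], [-43.24, 126.21], [12.49, 139.97], [-82, 262], [0, 151.66], [-163.58, 163.58]. Speed limits (degrees/s): [159.86, 159.86, 180, 180, 180, 180].

INTERFACE

Orientations are given as a 3x3 rotation matrix whose columns are the frame's x, y, z axes.
In Python, from rig import bot, viewer, workorder, nets gives the robot as it stands. The module is installed in compiled form; this text tells all that it offers.
- The arm moves only by the tool move_arm, never from a script. Its argument "increments" is a list of rows, each a list of 7 numbers: the shift along the tool's x, y, z normalised to -1 to 1, where 1 is 0.3 m, then the turn, a rotation vector about the tool's x, y, z normalised to -1 to 1, where 1 is pi rad, then the opening, from 0 (shut) to 1 (fully open). In form: [[tx, ty, tz, wx, wy, wz, grip], ...]. A call has 1 to 10 rows; each row is the pose to reach, as a shift and turn from the pose commanded when the call began, along the tool's axes at that moment, turning the shorter way round; what a row does not reach only later rows make up. A row lasts 1/12 s, in which the tool goes at most 41.7 mm and 7.16 degrees, less where a joint would pass 70% of its speed; a pose out of reach is approached as far as the arm can. A call with a number of a shift or a turn outside -1 to 1 is refused whole. A call with a gripper value outside its range is refused whole. The fingers move at their own pace and stop on an object; the grip force is fixed at half the most. Time passes only in rows, so rows that repeat a pose let the fingers close. It gives the time, the measured TCP pose, the force, the opening and the grip force at its end, in the units of the state.
- bot.read_state(): the state, without advancing time (a new reading comes with each control period).
- viewer.capture(name): name is "scene" or "top"; returns a dict with "image" (384x512x3 uint8, blue, green, red), "K" (3x3 intrinsics, pixels), "eye" and "orientation" of the camera in the world. Camera axes: x right, y up, looking along -z (the intrinsics and any distortion apply to the point x, -y, -z); pixel columns grow to the right and rows downward; lengths in m; the calibration is good to about 2 mm. A picture is of the moment at which its call begins. There is no depth.
- workorder.hand_in(): hands the job in; it is judged then, once.
Trained networks look in the newest picture that a camera, given by its name, has taken for a name from the list of things; names that differ only in an ending like _2 or _b are one class to them, and where a whole thing is asked for, a point or a joint stands for the part that bears it (a point fixed in the world has none). Each returns a list of dicts, best first, with "conf" (0 to 1); they miss things now and then, are a little off and sometimes report something else, mostly with a low value. They report only what shows in the picture. A call takes as long as a camera call.
- nets.find_in(camera, thing): "location" ([column, row] in pixels, amid what is visible of it).
The state is a dict: "time_s": time; "joint_positions": joint angles; "qvel": joint speeds; "tau": joint torques, N m; "position": TCP position; "tcp_rot": TCP orientation; "force": force on the tool from outside, world axes, zero at the start; "moment": the same for the moment, N m; "opening": opening from 0.0 (shut) to 1.0 (fully open); "grasp_force": force on a finger pad.
Only numpy, scipy, OpenCV 4.12 (cv2) and the standard library are available. Lean on these libraries where they do the work, as an engineer would, in place of code of your own. Each camera call takes 0.05 s, during which the arm holds its last target. There are 200 camera calls.

## Working session

There is one attempt and no reset: what is moved stays moved. The work goes in short steps, Python scripts to look and compute and a tool call to move; the robot and the scene stay as the last step left them, time stands still between calls to the robot, and variables do not carry over. Pictures are saved under pics/ and viewed, at most 10 in all, crops included, and the job is handed in when it is done.

Besides the shell and the picture viewer there is one more tool, called after "Emit:" as name(argument=value, ...), one argument or row to a line, values as JSON. move_arm: Moves the arm, as the interface text tells. Its arguments: {"type":"object","properties":{"increments":{"type":"array"}},"required":["increments"]}

```bash
mkdir -p pics
cat > h.py <<'E'
import numpy as np, cv2
from rig import bot, viewer, workorder, nets
def cap(n,f=None):
    c=viewer.capture(n)
    if f: cv2.imwrite('pics/'+f,c['image'])
    return c
def ray(c,p):
    K=np.array(c['K']);v=np.linalg.inv(K)@[p[0],p[1],1]
    d=np.array(c['orientation'])@[v[0],-v[1],-v[2]]
    return np.array(c['eye']),d/np.linalg.norm(d)
def onz(c,p,z):
    e,d=ray(c,p);return e+d*(z-e[2])/d[2]
def proj(c,P):
    q=np.array(c['orientation']).T@(np.array(P)-c['eye']);q=np.array(c['K'])@[q[0],-q[1],-q[2]]
    return q[:2]/q[2]
E
python3 - <<'E'
from h import *
print({k:np.round(v,3) if k!='x' else v for k,v in bot.read_state().items()})
for n in('scene','top'):
    c=cap(n,n+'0.png'); print(n,c['eye'],[k for k in c])
    for t,z in(('knob',.134),('knob',.11),('spare_knob',.11),('cell',.06),('screw',.07),('lever',.083)):
        for r in nets.find_in(n,t)[:3]: print(t,np.round(r['location'],1),round(r['conf'],2),onz(c,r['location'],z).round(3))
E
```

```text
{'time_s': np.float64(0.0), 'joint_positions': array([-75.315,  30.28 ,  82.155,  -0.   ,  67.689, -10.227]), 'qvel': array([ 0.08 , -0.039, -0.113, -0.061, -0.096, -0.2  ]), 'tau': array([ -0.   , -44.005, -17.659,   0.063,   0.058,  -0.   ]), 'position': array([ 0.263, -0.566,  0.233]), 'tcp_rot': array([[ 0.907,  0.421, -0.001],
       [ 0.421, -0.907,  0.002],
       [ 0.   , -0.002, -1.   ]]), 'force': array([-0.385,  0.01 , -0.221]), 'moment': array([ 0.057, -0.001, -0.027]), 'grasp_force': np.float64(0.0), 'opening': np.float64(0.999)}
scene [0.80503637 0.35729114 0.7161886 ] ['image', 'K', 'eye', 'orientation']
knob [345.9 289.9] 0.95 [0.56  0.278 0.134]
knob [345.9 289.9] 0.95 [0.55  0.275 0.11 ]
spare_knob [207.5 114.6] 0.65 [ 0.512 -0.231  0.11 ]
cell [312.8 296.1] 0.83 [0.586 0.24  0.06 ]
screw [307.3 289.6] 0.78 [0.59  0.227 0.07 ]
lever [346.2 290. ] 0.77 [0.538 0.272 0.083]
top [ 0.44182356 -0.00998216  0.91367187] ['image', 'K', 'eye', 'orientation']
knob [109.5 179.8] 0.95 [0.544 0.249 0.134]
knob [109.5 179.8] 0.95 [0.547 0.257 0.11 ]
spare_knob [386.2 204.5] 0.64 [ 0.503 -0.244  0.11 ]
cell [135.7 170. ] 0.7 [0.572 0.223 0.06 ]
screw [140.  161.4] 0.91 [0.588 0.213 0.07 ]
screw [387.2 202.4] 0.24 [ 0.511 -0.257  0.07 ]
lever [104.3 180.2] 0.74 [0.549 0.275 0.083]
```

```bash
python3 -c "
import cv2,numpy as np
a=cv2.imread('pics/scene0.png');b=cv2.imread('pics/top0.png');cv2.imwrite('pics/b0.png',cv2.resize(np.vstack([a,b]),(800,1200))[:600]);cv2.imwrite('pics/t0.png',cv2.resize(b,(800,600)))"
```

```text
(no output)
```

View pics/t0.png

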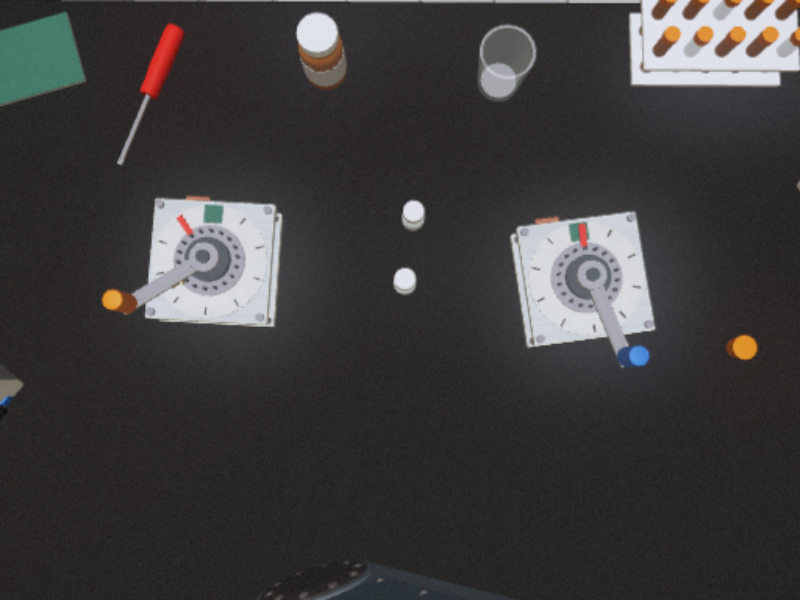

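View pics/b0.png

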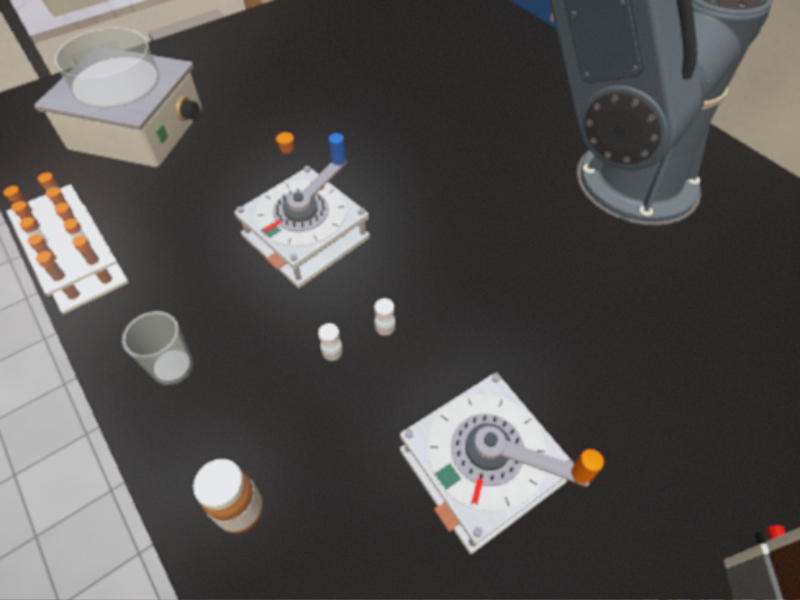

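The top view shows the orange-knob cell on the left: hub (202,257), knob (112,299), green mark (213,214) and red pointer (185,225). The blue-knob cell is on the right, with its hub at (592,274). The scene view agrees, with the orange knob at (590,460).

```bash
cat >> h.py <<'E'
def blob(im,cond,ctr,r):
    hsv=cv2.cvtColor(im,cv2.COLOR_BGR2HSV);m=np.uint8(cond(hsv[...,0].astype(int),hsv[...,1].astype(int),hsv[...,2].astype(int)))
    w=np.zeros_like(m);cv2.circle(w,tuple(int(round(x)) for x in ctr),int(r),1,-1);m&=w
    n,l,s,c=cv2.connectedComponentsWithStats(m)
    if n<2:return None,0
    i=1+s[1:,4].argmax();return c[i],s[i,4]
RED=lambda h,s,v:((h<5)|(h>174))&(s>150)&(v>120)
GREEN=lambda h,s,v:(h>60)&(h<95)&(s>70)&(v<160)
ORANGE=lambda h,s,v:(h>=7)&(h<22)&(s>150)&(v>150)
def tri(c1,p1,c2,p2):
    A=[];b=[]
    for c,p in((c1,p1),(c2,p2)):
        e,d=ray(c,p);M=np.eye(3)-np.outer(d,d);A.append(M);b.append(M@e)
    return np.linalg.lstsq(np.vstack(A),np.hstack(b),rcond=None)[0]
E
python3 - <<'E'
from h import *
t=cap('top');s=cap('scene');k=1/1.5625
ht=np.array([202,257])*k;hs=np.array([489,438])*k
print('hub',onz(t,ht,.096),onz(s,hs,.096),tri(t,ht,s,hs))
for nm,f in(('red',RED),('green',GREEN),('orange',ORANGE)):
    a,na=blob(t['image'],f,np.array([202,257])*k,75);b,nb=blob(s['image'],f,np.array([489,450])*k,85)
    print(nm,a,na,b,nb,tri(t,a,s,b).round(4),onz(t,a,.062).round(4),onz(s,b,.062).round(4))
E
```

```text
hub [0.57719377 0.225793   0.096     ] [0.57896935 0.22553658 0.096     ] [0.57791265 0.22570575 0.09448005]
red [118.  143.5] 38 [305.04255319 313.57446809] 47 [0.6216 0.2567 0.0699] [0.6238 0.2586 0.062 ] [0.6189 0.2559 0.062 ]
green [136.10185185 136.5462963 ] 108 [286.1092437  304.42016807] 119 [0.6367 0.2236 0.0648] [0.6376 0.224  0.062 ] [0.6356 0.2233 0.062 ]
orange [ 71.39849624 191.29323308] 133 [376.84824903 297.59922179] 257 [0.5243 0.3175 0.1259] [0.5306 0.3446 0.062 ] [0.4945 0.3126 0.062 ]
```

```bash
cat >> h.py <<'E'
AX=np.array([.578,.2257])
def inc(th=None,z=.107,xy=None,dir=None,lev=.105):
    "row numbers from present pose to knob pose at lever angle th"
    s=bot.read_state();R=np.array(s['tcp_rot']);p=np.array(s['position'])
    a=np.radians(178)-th;u=np.array([np.cos(a),np.sin(a),0])
    P=np.r_[AX+lev*u[:2],z];T=np.c_[u,np.cross([0,0,-1],u),[0,0,-1]]
    return np.r_[R.T@(P-p)/.3,cv2.Rodrigues(R.T@T)[0].ravel()/np.pi].round(3)
def screw():
    t=cap('top');s=cap('scene');k=1/1.5625;o=[]
    for f in(RED,GREEN,ORANGE):
        a,na=blob(t['image'],f,np.array([202,257])*k,75);b,nb=blob(s['image'],f,np.array([489,450])*k,85)
        for c,q,n in((t,a,na),(s,b,nb)):
            if q is None: print('none');continue
            z={RED:.069,GREEN:.062,ORANGE:.122}[f];v=onz(c,q,z)[:2]-AX
            print(n,'r',np.hypot(*v).round(4),'ang',np.degrees(np.arctan2(v[1],v[0])).round(1),end=' | ')
        print()
E
python3 -c "
from h import *
print(inc(1.007,.24)); screw()"
```

```text
[ 2.031 -2.302 -0.022  0.     0.    -0.53 ]
38 r 0.0539 ang 34.7 | 47 r 0.0531 ang 36.1 | 
108 r 0.0596 ang -1.6 | 119 r 0.0577 ang -2.4 | 
133 r 0.1082 ang 119.7 | 256 r 0.1063 ang 121.2 |
```

Emit:
move_arm(
  increments=[
    [0.68,-0.77,0,0,0,-0.18,1],
    [0.68,-0.77,0,0,0,-0.18,1],
    [0.68,-0.77,0,0,0,-0.18,1],
    [0.68,-0.77,0,0,0,-0.18,1],
    [0.68,-0.77,0,0,0,-0.18,1],
    [0.68,-0.77,0,0,0,-0.18,1],
    [0.68,-0.77,0,0,0,-0.18,1],
    [0.68,-0.77,0,0,0,-0.18,1],
    [0.68,-0.77,0,0,0,-0.18,1],
  ],
)

```text
time_s: 1.65
position: [0.3509, -0.2668, 0.2336]
tcp_rot: [[0.536, 0.844, -0.001], [0.844, -0.536, 0.003], [0.002, -0.002, -1.0]]
force: [-0.8, -0.6, 0.0]
opening: 0.998
grasp_force: 0.0
```

```bash
python3 -c "
from h import *
print(inc(1.007,.24),bot.read_state()['joint_positions'])"
```

```text
[ 1.952e+00 -5.530e-01 -1.700e-02 -0.000e+00 -1.000e-03 -3.490e-01] [-5.18696299e+01  1.61239073e+01  1.07304180e+02  6.00759220e-02
  5.67306526e+01 -1.94678099e+01]
```

Emit:
move_arm(
  increments=[
    [0.98,-0.28,0,0,0,-0.18,1],
    [0.98,-0.28,0,0,0,-0.18,1],
    [0.98,-0.28,0,0,0,-0.18,1],
    [0.98,-0.28,0,0,0,-0.18,1],
    [0.98,-0.28,0,0,0,-0.18,1],
    [0.98,-0.28,0,0,0,-0.18,1],
    [0.98,-0.28,0,0,0,-0.18,1],
    [0.98,-0.28,0,0,0,-0.18,1],
    [0.98,-0.28,0,0,0,-0.18,1],
  ],
)

```text
time_s: 2.4
position: [0.4407, 0.0235, 0.2338]
tcp_rot: [[0.0, 1.0, 0.002], [1.0, -0.0, 0.0], [0.0, 0.002, -1.0]]
force: [0.1, -0.5, 0.4]
opening: 0.996
grasp_force: 0.0
```

```bash
python3 -c "
from h import *
print(inc(1.007,.24),bot.read_state()['joint_positions'])"
```

```text
[ 0.976  0.281 -0.02   0.001  0.    -0.168] [-1.15316816e+01  1.60350502e+01  1.07394206e+02  3.51422600e-02
  5.64545019e+01 -1.15322035e+01]
```

Emit:
move_arm(
  increments=[
    [0.976,0.281,0,0,0,-0.168,1],
    [0.976,0.281,0,0,0,-0.168,1],
    [0.976,0.281,0,0,0,-0.168,1],
    [0.976,0.281,0,0,0,-0.168,1],
    [0.976,0.281,0,0,0,-0.168,1],
    [0.976,0.281,0,0,0,-0.168,1],
    [0.976,0.281,0,0,0,-0.168,1],
    [0.976,0.281,0,0,0,-0.168,1],
    [0.976,0.281,0,0,0,-0.168,1],
    [0.976,0.281,0,0,0,-0.168,1],
  ],
)

```text
time_s: 3.23
position: [0.5254, 0.3125, 0.233]
tcp_rot: [[-0.499, 0.866, -0.001], [0.866, 0.499, -0.002], [-0.001, -0.001, -1.0]]
force: [-0.2, -1.2, -0.2]
opening: 1.006
grasp_force: 0.0
```

```bash
python3 -c "
from h import *
print(inc(1.007,.108),bot.read_state()['joint_positions']);c=cap('top');cv2.imwrite('pics/t1.png',cv2.resize(c['image'][80:240,20:240],None,fx=3,fy=3))
print(proj(c,[.5243,.3175,.134]))"
```

```text
[ 0.012  0.006  0.416 -0.     0.    -0.002] [ 2.03138002e+01  2.92290824e+01  8.41047315e+01 -7.53901215e-02
  6.67342555e+01 -9.61276463e+00]
[ 69.80154368 190.58075112]
```

View pics/t1.png

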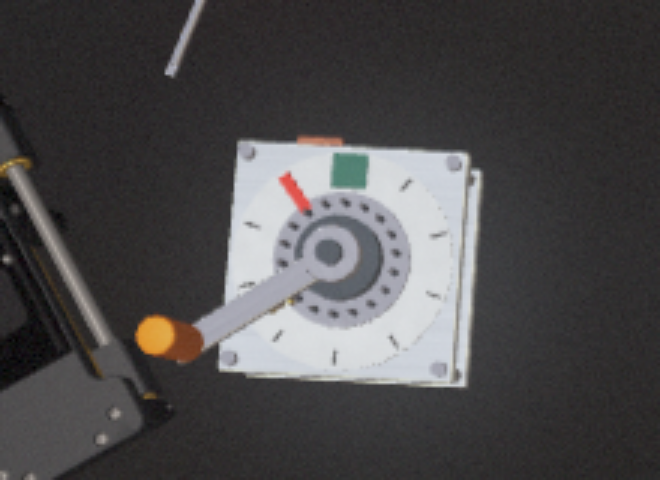

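The view shows the knob at crop (157,336). The gripper stands over it, shifted left by parallax. I'll lower it.

Emit:
move_arm(
  increments=[
    [0.012,0.006,0.2,0,0,0,1],
    [0.012,0.006,0.2,0,0,0,1],
    [0.012,0.006,0.3,0,0,0,1],
    [0.012,0.006,0.41,0,0,0,1],
    [0.012,0.006,0.41,0,0,0,1],
    [0.012,0.006,0.41,0,0,0,1],
    [0.012,0.006,0.41,0,0,0,1],
  ],
)

```text
time_s: 3.87
position: [0.5258, 0.3168, 0.1121]
tcp_rot: [[-0.498, 0.867, 0.002], [0.867, 0.498, 0.0], [-0.0, 0.002, -1.0]]
force: [0.7, -0.3, -0.1]
opening: 1.004
grasp_force: 0.0
```

```bash
python3 -c "
from h import *
print(inc(1.007,.108),bot.read_state()['force'])
c=cap('scene');d=cap('top');cv2.imwrite('pics/s2.png',np.hstack([cv2.resize(c['image'][200:360,240:440],None,fx=2,fy=2),cv2.resize(d['image'][80:240,20:220],None,fx=2,fy=2)]))"
```

```text
[-0.    -0.003  0.014  0.001  0.    -0.002] [ 0.71037047 -0.31118223 -0.0865594 ]
```

View pics/s2.png

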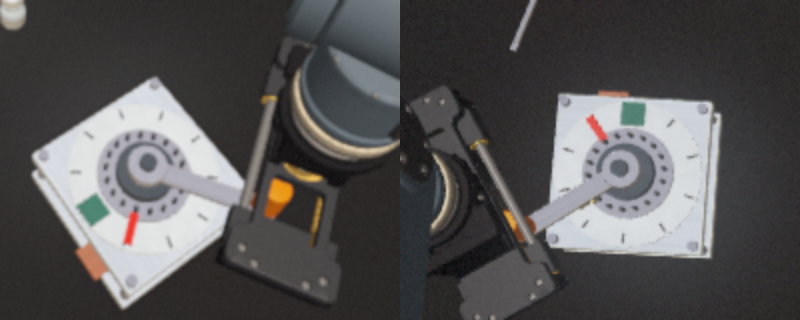

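The knob stands between the open fingers in both views. I'll close them to a loose cage around it.

Emit:
move_arm(
  increments=[
    [0,0,0,0,0,0,0.36],
    [0,0,0,0,0,0,0.36],
    [0,0,0,0,0,0,0.36],
    [0,0,0,0,0,0,0.36],
    [0,0,0,0,0,0,0.36],
    [0,0,0,0,0,0,0.36],
    [0,0,0,0,0,0,0.36],
    [0,0,0,0,0,0,0.36],
  ],
)

```text
time_s: 4.63
position: [0.5245, 0.3179, 0.1105]
tcp_rot: [[-0.499, 0.866, -0.0], [0.866, 0.499, -0.0], [0.0, -0.0, -1.0]]
force: [0.3, -0.1, -0.7]
opening: 0.48
grasp_force: 0.0
```

Emit:
move_arm(
  increments=[
    [-0.002,-0.035,0,0,0,-0.032,0.36],
    [-0.007,-0.07,0,0,0,-0.064,0.36],
    [-0.016,-0.103,0,0,0,-0.095,0.36],
    [-0.028,-0.136,0,0,0,-0.127,0.36],
    [-0.043,-0.168,0,0,0,-0.159,0.36],
    [-0.061,-0.198,0,0,0,-0.191,0.36],
    [-0.082,-0.225,0,0,0,-0.223,0.36],
    [-0.106,-0.251,0,0,0,-0.255,0.36],
    [-0.106,-0.251,0,0,0,-0.255,0.36],
    [-0.106,-0.251,0,0,0,-0.255,0.36],
  ],
)

```text
time_s: 5.47
position: [0.4753, 0.2525, 0.1106]
tcp_rot: [[-0.969, 0.248, -0.0], [0.248, 0.969, 0.0], [0.0, 0.0, -1.0]]
force: [0.4, -0.8, -0.5]
opening: 0.362
grasp_force: 0.0
```

```bash
python3 -c "
from h import *
print(inc(.2,.11),inc(-.8,.11));screw()
c=cap('scene');d=cap('top');cv2.imwrite('pics/s3.png',np.hstack([cv2.resize(c['image'][200:360,240:440],None,fx=2,fy=2),cv2.resize(d['image'][80:240,20:220],None,fx=2,fy=2)]))"
```

```text
[-0.004 -0.007  0.002  0.    -0.    -0.005] [-0.169 -0.299  0.002  0.    -0.    -0.323]
39 r 0.0535 ang 34.7 | 48 r 0.0534 ang 36.1 | 
108 r 0.0596 ang -1.6 | 119 r 0.0577 ang -2.4 | 
none
45 r 0.0889 ang 157.3 |
```

View pics/s3.png

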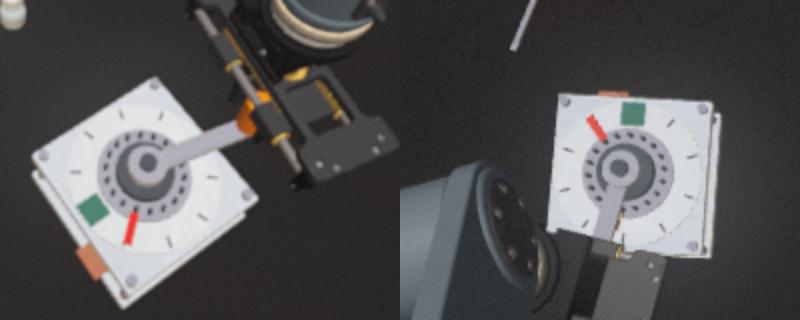

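The lever has moved with the cage to about 0.2 rad and the red pointer hasn't moved. I'll keep going to about -0.8.

Emit:
move_arm(
  increments=[
    [-0.003,-0.036,0,0,0,-0.032,0.36],
    [-0.009,-0.072,0,0,0,-0.064,0.36],
    [-0.018,-0.106,0,0,0,-0.095,0.36],
    [-0.03,-0.139,0,0,0,-0.127,0.36],
    [-0.045,-0.171,0,0,0,-0.159,0.36],
    [-0.064,-0.2,0,0,0,-0.191,0.36],
    [-0.085,-0.227,0,0,0,-0.223,0.36],
    [-0.109,-0.253,0,0,0,-0.255,0.36],
    [-0.136,-0.277,0,0,0,-0.288,0.36],
    [-0.166,-0.298,0,0,0,-0.32,0.36],
  ],
)

```text
time_s: 6.5
position: [0.5016, 0.154, 0.1105]
tcp_rot: [[-0.723, -0.691, -0.001], [-0.691, 0.723, 0.0], [0.0, 0.001, -1.0]]
force: [0.5, 1.0, -0.0]
opening: 0.359
grasp_force: 0.4
```

```bash
python3 -c "
from h import *
s=bot.read_state();print(s['force'],s['joint_positions']);print(inc(-.8,.11),inc(-.2,.11));screw()
c=cap('scene');d=cap('top');cv2.imwrite('pics/s4.png',np.hstack([cv2.resize(c['image'][200:360,240:440],None,fx=2,fy=2),cv2.resize(d['image'][80:240,20:220],None,fx=2,fy=2)]))"
```

```text
[ 0.45645068  0.98491382 -0.04563971] [ 4.83617976e+00  3.32757163e+01  1.02665758e+02  3.58235357e-02
  4.41040085e+01 -1.28899380e+02]
[ 0.001 -0.004  0.002  0.    -0.    -0.001] [-0.06   0.194  0.002  0.    -0.     0.19 ]
39 r 0.0535 ang 34.7 | 46 r 0.0524 ang 36.4 | 
108 r 0.0596 ang -1.6 | 119 r 0.0577 ang -2.4 | 
none
157 r 0.0943 ang -136.6 |
```

View pics/s4.png

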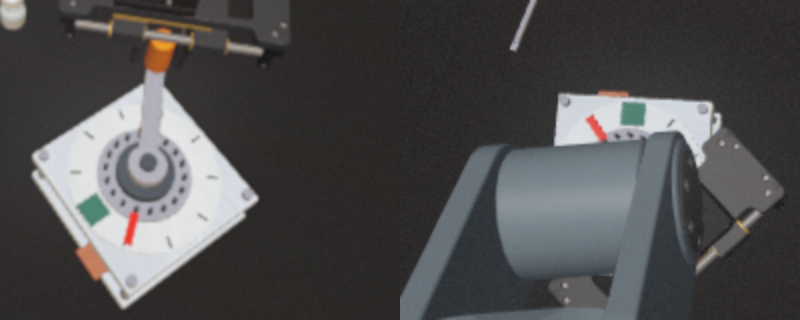

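Lever is at about -0.8 and the screw hasn't moved. Next I'll drive it clockwise for 0.6 rad.

Emit:
move_arm(
  increments=[
    [-0.001,0.028,0,0,0,0.025,0.36],
    [-0.004,0.056,0,0,0,0.051,0.36],
    [-0.01,0.083,0,0,0,0.076,0.36],
    [-0.018,0.11,0,0,0,0.102,0.36],
    [-0.028,0.136,0,0,0,0.127,0.36],
    [-0.04,0.16,0,0,0,0.153,0.36],
    [-0.053,0.183,0,0,0,0.178,0.36],
    [-0.06,0.194,0,0,0,0.19,0.36],
    [-0.06,0.194,0,0,0,0.19,0.36],
  ],
)

```text
time_s: 7.45
position: [0.4743, 0.2092, 0.1106]
tcp_rot: [[-0.987, -0.16, 0.0], [-0.16, 0.987, -0.001], [-0.0, -0.001, -1.0]]
force: [1.1, -1.8, -0.0]
opening: 0.36
grasp_force: 1.1
```

```bash
python3 -c "
from h import *
print(bot.read_state()['force']);print(inc(-.2,.11),inc(0,.11));screw()"
```

```text
[ 1.06745267 -1.76386431 -0.00178398]
[ 0.    -0.003  0.002 -0.     0.    -0.001] [-0.007  0.067  0.002 -0.     0.     0.062]
41 r 0.0536 ang 9.1 | 54 r 0.0527 ang 10.2 | 
94 r 0.0601 ang -2.8 | 98 r 0.0582 ang -4.1 | 
none
156 r 0.0953 ang -170.6 |
```

Emit:
move_arm(
  increments=[
    [-0.001,0.02,0,0,0,0.019,0.36],
    [-0.003,0.04,0,0,0,0.038,0.36],
    [-0.007,0.062,0,0,0,0.058,0.36],
    [-0.007,0.062,0,0,0,0.058,0.36],
    [-0.007,0.062,0,0,0,0.058,0.36],
  ],
)

```text
time_s: 7.97
position: [0.473, 0.227, 0.1105]
tcp_rot: [[-1.0, 0.019, -0.001], [0.019, 1.0, -0.0], [0.001, -0.0, -1.0]]
force: [-1.7, -2.2, 1.1]
opening: 0.36
grasp_force: 1.0
```

```bash
python3 -c "
from h import *
print(bot.read_state()['force']);screw()
c=cap('scene');d=cap('top');cv2.imwrite('pics/s5.png',np.hstack([cv2.resize(c['image'][200:360,240:440],None,fx=2,fy=2),cv2.resize(d['image'][80:240,20:220],None,fx=2,fy=2)]))"
```

```text
[-1.70867376 -2.16346903  1.08625138]
46 r 0.0543 ang -0.2 | 63 r 0.0538 ang 1.0 | 
40 r 0.0603 ang -7.9 | 34 r 0.0589 ang -9.2 | 
none
132 r 0.0942 ang 179.1 |
```

View pics/s5.png

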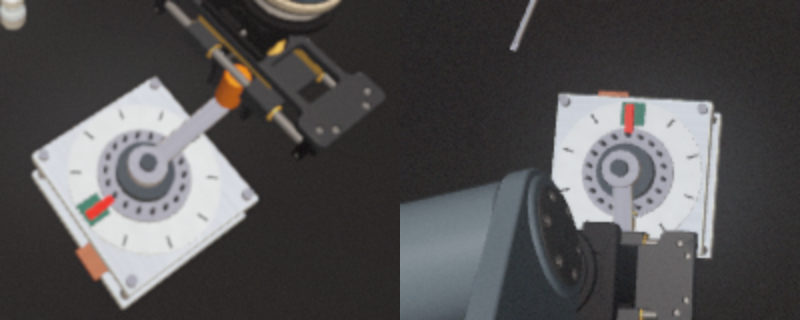

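The pointer lies inside the green mark, about -0.04 rad from centre. I'll open the gripper and back off upward.

Emit:
move_arm(
  increments=[
    [0,0,0,0,0,0,0.8],
    [0,0,0,0,0,0,0.8],
    [0,0,0,0,0,0,0.8],
    [0,0,0,0,0,0,0.8],
    [0,0,0,0,0,0,0.8],
    [0,0,-0.1,0,0,0,0.8],
    [0,0,-0.2,0,0,0,0.8],
    [0,0,-0.3,0,0,0,0.8],
    [0,0,-0.4,0,0,0,0.8],
    [0,0,-0.4,0,0,0,0.8],
  ],
)

```text
time_s: 9.0
position: [0.4776, 0.2283, 0.2364]
tcp_rot: [[-1.0, 0.02, 0.012], [0.02, 1.0, 0.003], [-0.012, 0.003, -1.0]]
force: [0.5, 0.2, 0.1]
opening: 0.799
grasp_force: 0.0
```

```bash
python3 -c "
from h import *
s=bot.read_state();print(s['force'],s['position'],s['opening']);screw();print(nets.find_in('top','spare_knob')[:1])
c=cap('scene');d=cap('top');cv2.imwrite('pics/s6.png',np.hstack([cv2.resize(c['image'],None,fx=.78,fy=.78),cv2.resize(d['image'],None,fx=.78,fy=.78)]))"
```

```text
[0.51901285 0.22097526 0.13817047] [0.47756318 0.22831228 0.23636955] 0.7992419452348669
45 r 0.0541 ang -0.2 | 65 r 0.0535 ang 1.1 | 
40 r 0.0603 ang -7.9 | 34 r 0.0589 ang -9.2 | 
none
228 r 0.1024 ang -178.8 | 
[{'location': [386.9, 206.1], 'conf': 0.9}]
```

View pics/s6.png

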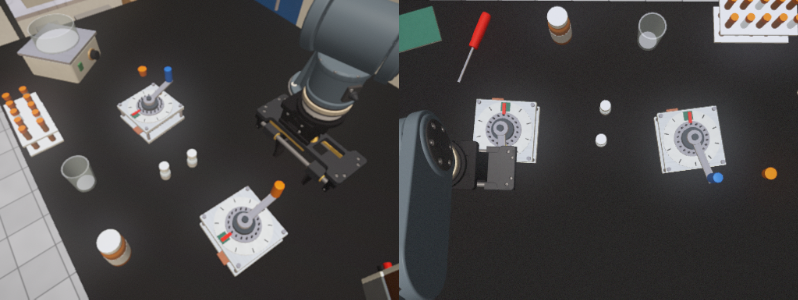

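The gripper is clear, the pointer is still in the mark, and the blue lever is where it was.

```bash
python3 -c "
from h import *
print(workorder.hand_in())"
```

```text
the job is handed in; nothing more can be done
None
```

The orange-knob cell's screw is tightened: its red pointer is in the green mark, about 0.04 rad short of centre by the cameras. The lever is released, the blue-knob lever was left alone, and the job was handed in at about 9 s on the robot's clock.

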